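Bring the salt round and hold the carousel

TASK

I want to twist the cap off the salt shaker with one hand: turn the spice carousel by the handle on top until the salt shaker stands in line with the front tongue of the stand, and keep the carousel still for me there. Turn it gently so that everything stays upright in its well, touch none of the jars, and leave the plate, bowl and spoons alone. Finish while still gripping the handle firmly; do not let go.

Things in the scene. Friction and masses are not known exactly. Their poses are not given: they have to be found in the camera images.
- stand: the fixed stand: a dark steel disc 190 mm across, 24 mm high, with a flat steel tongue 24 mm wide sticking out to the front under the turntable, ending in an upright tab (24 mm wide, 6 mm thick, top 52 mm above the surface) 162 mm from the middle. Origin on the carousel's axis at the work surface; x points to the front, along the tongue; z up.
- carousel: the turntable: wooden disc 240 mm across, its top 48 mm above the work surface, turning freely both ways about the stand's upright axis (friction 0.04 N m, no spring). Four wells (steel rings 57 mm wide, 10 mm high) 78 mm from the axis, 45 degrees off the handle bar, each holding a loose jar. A 10 mm post carries the handle. Origin on the axis under the disc; x along the handle bar.
- handle: the carousel's handle, fixed on top of the post and turning with it: a flat upright wooden bar 56 mm long (its x axis), 14 mm thick (y axis) and 36 mm high. Origin at the bar's middle.
- handle_grip (a point): the middle of the handle bar, on the carousel's axis, 196 mm above the work surface (bar from 178 to 214 mm); x along the bar, y across its 14 mm thickness.
- salt_center (a point): the salt shaker: a slim clear glass, 48 mm across at the foot, 37 mm higher up, with a domed steel cap 41 mm across; 104 mm high, the tallest of the four (its top 152 mm above the work surface), about 0.16 kg, loose in one of the wells. Point on its axis half-way up.
- tall_jar_center (a point): a straight glass jar with flat steel lid, 48 mm across, 72 mm high, loose in one of the wells. Point on its axis half-way up.
- short_jar_center (a point): a straight glass jar with flat steel lid, 48 mm across, 54 mm high, loose in one of the wells. Point on its axis half-way up.
- mill_center (a point): a waisted wooden pepper mill with a ball on top, 48 mm across at the foot, 90 mm high, loose in one of the wells. Point on its axis half-way up.
- plate: a white enamel plate 200 mm across, 18 mm high, to be left alone. Origin at the centre of its underside.
- bowl: a purple plastic bowl 144 mm across, 60 mm high, to be left alone. Origin at the centre of its underside.
- slotted_spoon: a stainless steel slotted spoon 270 mm long lying flat, to be left alone. Origin under its middle, x axis along it towards the slotted end.
- tasting_spoon: a wooden tasting spoon 220 mm long lying flat, to be left alone. Origin on its underside; x axis along it towards the bowl of the spoon.
Things that resemble listed ones, but are neither listed nor needed, are in the scene too. Of the things like the part that bears mill_center, leave any that is blue or orange; of the rest the smaller one is meant.

How it is judged:
By the outcome, as a careful person would: the job done as asked, in the order asked, and still so for the second after the job is handed in, while the arm keeps its last pose, push and grip.
It also fails if it takes over 51 s, if anything falls off the work surface, if the arm or the gripper's body presses on something with over 40 N, if the wrist force passes 120 N, or if a joint passes its speed limit or range.

ROBOT

A 6-joint arm with a two-finger parallel gripper is mounted at the origin on the work surface. World frame = base frame: x ahead of the robot, y to its left, z up, the work surface at z = 0. Lengths are in m, angles in rad, forces in N, time in s.
With the tool pointing down it reaches from about 0.425 to 0.925 m from the base axis. Payload 12.5 kg.
Tool frame: the origin (TCP) lies midway between the tips of the shut fingers; the grasp point (between the pads) lies manip.grip_point_offset behind it (manip.grip_point_offset is the distance from the TCP to the grasp point, in m); z points along the fingers, y is the line along which they close (so a half turn about z gives the same grasp; the last joint's range is limited). The gripper opens to 85 mm and grips with 20 to 120 N. Pads are 22 mm wide; open, the fingers measure 114 mm over their backs; the gripper's body (76 mm by 85 mm) begins 54 mm behind the grasp point. The pads swing forward as they close: fully open they stand 13 mm farther back than shut.
Start: joints at [1.048, 0.491, 1.559, -0, 1.092, -0.106], TCP at [0.253, 0.572, 0.231] pointing down, gripper open.
Joint ranges: [-3.1, 3.1], [-0.84, 2.19], [0.05, 2.79], [-1.13, 4.28], [0.06, 2.93], [-2.69, 2.69]. Speed limits (rad/s): [2.22, 2.22, 2.79, 3.14, 3.14, 3.14].

INTERFACE

Orientations are given as a unit quaternion [w, x, y, z].
In Python, from bench import manip gives the robot as it stands.
- The arm moves only by the shell command python3 -m inch 'ROWS'. ROWS is JSON, a list that holds one entry, the list of rows, each a list of 7 numbers: the shift along the tool's x, y, z in mm, then the turn, a rotation vector about the tool's x, y, z in degrees, then the closure in counts, from 0 (fully open) to 255 (shut). A call has 1 to 20 rows; each row shifts and turns the commanded pose from where the row before left it, along the tool's axes as they then stand; what a row does not reach is not made up. A row lasts 1/12 s, in which the tool goes at most 41.7 mm and 7.16 degrees, less where a joint would pass 70% of its speed; a pose out of reach is approached as far as the arm can. A call is refused whole if a number of a shift passes 41.7 or a number of a turn 7.16, either way. A call with a gripper value outside its range is refused whole. The fingers move at their own pace and stop on an object; the grip force is fixed at half the most. Time passes only in rows, so rows that do not move let the fingers close. It gives the time, the measured TCP pose, the force, the opening and the grip force at its end, in the units of the state.
- manip.sense(): the state, without advancing time (a new reading comes with each control period).
- manip.capture(name): name is "side" or "top"; returns a dict with "img" (384x512x3 uint8, red, green, blue), "vfov" (degrees; the focal length in pixels is half the picture's height over the tangent of half this angle, whatever the lens; pixels are square), "cx", "cy" (the principal point, pixels), "R" (3x3) and "t" (3): a world point X has camera coordinates R X + t. Camera axes: x right, y down, z forward; pixel columns grow to the right and rows downward; lengths in m; the calibration is good to about 2 mm. A picture is of the moment at which its call begins. There is no depth.
- manip.hand_in(): hands the job in; it is judged then, once.
The state is a dict: "time": time; "joints": joint angles; "dq": joint speeds; "joint_torque": joint torques, N m; "ee_pos": TCP position; "tcp_rot": TCP orientation; "wrist_force": force on the tool from outside, world axes, zero at the start; "torque": the same for the moment, N m; "grip_width": finger opening in m; "gripper_force": force on a finger pad.
Only numpy, scipy, OpenCV 4.12 (cv2) and the standard library are available. Lean on these libraries where they do the work, as an engineer would, in place of code of your own. Each camera call takes 0.05 s, during which the arm holds its last target. There are 200 camera calls.

## Working session

There is one attempt and no reset: what is moved stays moved. The work goes in short steps, Python scripts to look and compute and a shell command to move; the robot and the scene stay as the last step left them, time stands still between calls to the robot, and variables do not carry over. Pictures are saved under pics/ and viewed, at most 10 in all, crops included, and the job is handed in when it is done.

```bash
mkdir -p pics; cat > h.py <<'E'
import numpy as np,cv2,json
from bench import manip
def cap(n,f):
    c=manip.capture(n); cv2.imwrite('pics/'+f,c['img'][:,:,::-1]); 
    np.savez('pics/'+f+'.npz',**c); return c
def ray(c,u,v):
    f=192/np.tan(np.radians(float(c['vfov']))/2)
    d=np.array([(u-c['cx'])/f,(v-c['cy'])/f,1.]); R=np.array(c['R']);t=np.array(c['t'])
    return -R.T@t, R.T@d
def onz(c,u,v,z):
    o,d=ray(c,u,v); return o+d*(z-o[2])/d[2]
def tri(c1,p1,c2,p2):
    o1,d1=ray(c1,*p1);o2,d2=ray(c2,*p2)
    s=np.linalg.lstsq(np.c_[d1,-d2],o2-o1,rcond=None)[0]
    a,b=o1+s[0]*d1,o2+s[1]*d2; return (a+b)/2,np.linalg.norm(a-b)
def proj(c,X):
    f=192/np.tan(np.radians(float(c['vfov']))/2)
    p=np.array(c['R'])@X+np.array(c['t']); return f*p[:2]/p[2]+[c['cx'],c['cy']]
E
python3 - <<'E'
from h import *
a=cap('side','s1.png');b=cap('top','t1.png')
for c in(a,b): print(c['vfov'],c['cx'],c['cy'],-np.array(c['R']).T@c['t'],np.array(c['R'])[2])
print(manip.grip_point_offset,manip.sense())
E
```

```text
55.3682902566909 255.91997583318698 193.38554806321656 [0.4755901  0.84077028 0.6426233 ] [ 0.08808857 -0.85671527 -0.50821191]
52.08170303280363 255.5416370371149 194.23336791008805 [0.42926934 0.0098985  1.09839134] [ 0.14908672  0.00988256 -0.98877474]
0.0187 {'time': 0.1, 'joints': array([ 1.04840446e+00,  4.91484915e-01,  1.55937917e+00,  4.17484193e-05,
        1.09170492e+00, -1.05545782e-01]), 'dq': array([ 8.85398696e-05, -2.42423979e-03, -1.98982197e-03,  2.58074963e-04,
        2.39067075e-03,  1.17125429e-03]), 'joint_torque': array([ 4.01027355e-03, -6.19438219e+01, -2.62025374e+01, -4.07978393e-05,
        2.92869896e-03,  7.32966873e-05]), 'ee_pos': array([0.25289107, 0.57133874, 0.23079832]), 'tcp_rot': array([-1.68380233e-04,  2.06926729e-01,  9.78356321e-01, -4.58591984e-04]), 'wrist_force': array([-0.04802989,  0.80464407, -0.27332665]), 'torque': array([-0.02083689,  0.0216008 , -0.01107048]), 'gripper_force': 0.0, 'grip_width': 0.0855586136722665}
```

View pics/s1.png

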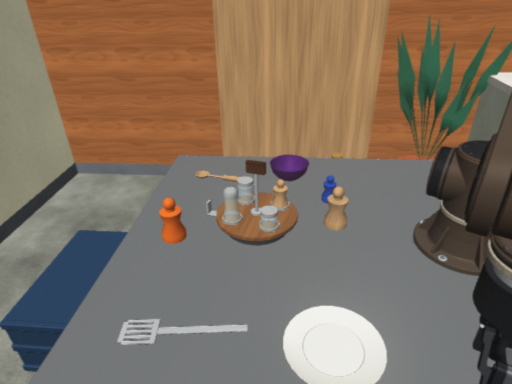

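View pics/t1.png

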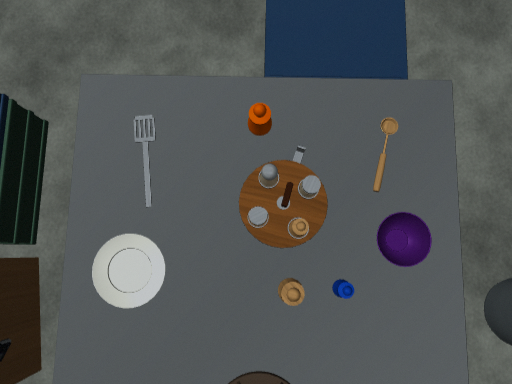

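The top view shows the turntable centred near (283,203), with the handle bar at about (287,195) and the tab at about (299,152). The wells hold:
- (268,175): tall domed item, probably the salt
- (311,186): tall jar
- (258,216): short jar
- (299,228): mill

Lookalikes for the mill are orange (260,118), blue (343,289) and a larger wooden one (292,292). None of these is the salt. I'll check with a close crop.

```bash
python3 - <<'E'
import cv2,numpy as np
a=cv2.imread('pics/s1.png')[145:255,190:320];b=cv2.imread('pics/t1.png')[140:255,230:340]
r=lambda i:cv2.resize(i,(395,500),interpolation=cv2.INTER_CUBIC)
cv2.imwrite('pics/crop1.png',np.hstack([r(a),r(b)]))
E
```

```text
(no output)
```

View pics/crop1.png

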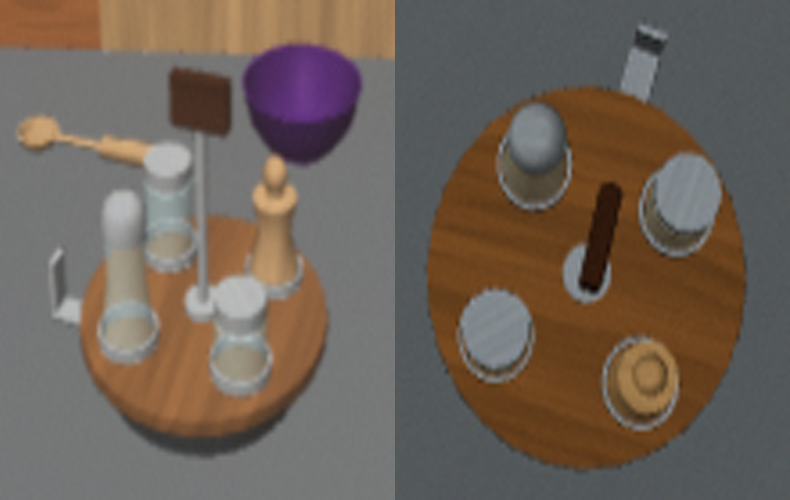

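The left part of the crop (side view) confirms the domed, slim glass next to the tab as the salt, ring at side (232,218). In the top view its ring is at about (268.7,178.6). Next I'll measure.

```bash
cat >> h.py <<'E'
def bar(c,box):
    x0,x1,y0,y1=box; im=c['img'][y0:y1,x0:x1].astype(int)
    m=((im.sum(2)<130)&(im[:,:,0]>im[:,:,2]+12)).astype(np.uint8)
    n,l,s,ce=cv2.connectedComponentsWithStats(m); i=1+s[1:,4].argmax()
    p=np.argwhere(l==i)[:,::-1]+[x0,y0]; return p
E
python3 - <<'E'
from h import *
a=np.load('pics/s1.png.npz');b=np.load('pics/t1.png.npz')
pa=bar(a,(235,275,150,185));pb=bar(b,(270,305,170,215))
for p in(pa,pb): print(len(p),p.min(0),p.max(0),p.mean(0),cv2.minAreaRect(p.astype(np.float32)))
P,e=tri(a,pa.mean(0),b,pb.mean(0));print('bar mid',P,e)
# disc
im=b['img'].astype(int);m=((im[:,:,0]>im[:,:,2]+35)).astype(np.uint8);m[:150]=0;m[255:]=0;m[:,:225]=0;m[:,340:]=0
cs=max(cv2.findContours(m,0,1)[0],key=len);el=cv2.fitEllipse(cv2.convexHull(cs));print(el)
C=onz(b,*el[0],.048);print('disc c',C)
for n,u,v in[('salt',268.7,178.6),('tall',308.5,189),('short',258.1,217.3),('mill',298.5,228.1)]:
    X=onz(b,u,v,.053)-C;print(n,X,np.hypot(*X[:2]),np.degrees(np.arctan2(X[1],X[0])))
# tab & tongue bright pixels in top
s=im[140:168,288:312];g=s.sum(2);print(g//3)
X,e=tri(a,(208.8,200.4),b,(301.3,147));print('tab',X,e)
E
```

```text
Traceback (most recent call last):
  File "h.py", line 22, in bar
    n,l,s,ce=cv2.connectedComponentsWithStats(m); i=1+s[1:,4].argmax()
                                                      ~~~~~~~~~~~~~~^^
ValueError: attempt to get argmax of an empty sequence
```

```bash
sed -i 's/<130)&(im\[:,:,0\]>im\[:,:,2\]+12)/<185)\&(im[:,:,0]>im[:,:,2]+8)/' h.py
python3 - <<'E'
from h import *
a=np.load('pics/s1.png.npz');b=np.load('pics/t1.png.npz')
print(a['img'][168,250:262].tolist(),b['img'][195,284:292].tolist())
pa=bar(a,(240,272,155,180));pb=bar(b,(275,300,176,212))
for p in(pa,pb): print(len(p),p.min(0),p.max(0),p.mean(0),cv2.minAreaRect(p.astype(np.float32)))
P,e=tri(a,pa.mean(0),b,pb.mean(0));print('bar mid',P,e)
im=b['img'].astype(int);m=((im[:,:,0]>im[:,:,2]+35)).astype(np.uint8);m[:150]=0;m[255:]=0;m[:,:225]=0;m[:,340:]=0
cs=max(cv2.findContours(m,0,1)[0],key=len);el=cv2.fitEllipse(cv2.convexHull(cs));print(el)
C=onz(b,*el[0],.048);print('disc c',C)
for n,u,v in[('salt',268.7,178.6),('tall',308.5,189),('short',258.1,217.3),('mill',298.5,228.1)]:
    X=onz(b,u,v,.053)-C;print(n,X,np.hypot(*X[:2]),np.degrees(np.arctan2(X[1],X[0])))
print((im[142:166,290:310].sum(2)//3))
X,e=tri(a,(208.8,200.4),b,(301.3,147));print('tab',X,e)
E
```

```text
[[72, 47, 36], [72, 47, 35], [74, 49, 37], [73, 49, 36], [73, 49, 36], [72, 48, 36], [72, 48, 37], [71, 47, 36], [72, 49, 36], [72, 49, 38], [73, 48, 36], [71, 47, 35]] [[45, 23, 12], [44, 24, 11], [46, 23, 11], [46, 23, 11], [49, 25, 14], [42, 22, 11], [62, 37, 17], [97, 60, 27]]
222 [246 161] [265 173] [255.78378378 166.93693694] ((255.5, 167.0), (12.0, 19.0), 90.0)
180 [281 182] [293 206] [287.01666667 193.55555556] ((287.11541748046875, 193.923095703125), (8.43299388885498, 24.906749725341797), 11.309932708740234)
bar mid [ 0.56729379 -0.05412919  0.19603852] 0.002149522588385841
((282.7467041015625, 203.42579650878906), (87.26829528808594, 88.54496002197266), 109.2367172241211)
disc c [ 0.56408738 -0.0533716   0.048     ]
salt [0.06629592 0.03901675 0.005     ] 0.07692499937768393 30.47784310479735
tall [ 0.03991611 -0.06859942  0.005     ] 0.07936735211688545 -59.806055281979305
short [-0.03925612  0.06558646  0.005     ] 0.07643707130458324 120.90220821192307
mill [-0.06579241 -0.04219031  0.005     ] 0.07815793421441815 -147.32940624964903
[[ 88  88  89  88  87  89  88  88  8
[... 1367 characters left out ...]
32 129  80  87  87  88  86  89
   88  89]
 [ 88  89  90 139 128 134 129 133 133 133 135 107  89  86  87  88  88  87
   88  88]
 [ 82  83  94 122 125 133 131 133 135 134 140  79  88  85  88  89  88  89
   88  87]
 [ 63  68  75  90 106 118 119 129 133 133 131  80  87  86  86  87  88  87
   88  87]
 [ 67  64  64  63  65  68  71 104 121 128 108  89  88  87  87  86  89  87
   88  87]
 [ 70  71  69  69  68  67  65  65  75 102  76  84  86  90  85  88  88  86
   88  88]
 [ 71  72  73  73  72  71  68  69  66  69  66  68  79  85  84  87  88  88
   87  87]
 [ 71  73  72  71  71  73  72  71  72  70  70  68  68  70  78  87  88  88
   88  86]]
tab [ 0.71956885 -0.10214203  0.05346914] 0.000905970969060728
```

```bash
python3 -m inch '[[[-14,-12,-2,0,0,0,0],[-28,-23,-2,0,0,0,0],[-28,-23,-2,0,0,0,0],[-28,-23,-2,0,0,0,0],[-28,-23,-2,0,0,0,0],[-28,-23,-2,0,0,0,0],[-28,-23,-2,0,0,0,0],[-28,-23,-2,0,0,0,0],[-28,-23,-2,0,0,0,0],[-28,-23,-2,0,0,0,0],[-28,-23,-2,0,0,0,0],[-28,-23,-2,0,0,0,0],[-28,-23,-2,0,0,0,0],[-28,-23,-2,0,0,0,0],[-28,-23,-2,0,0,0,0],[-28,-23,-2,0,0,0,0],[-28,-23,-2,0,0,0,0],[-28,-23,-2,0,0,0,0],[-28,-23,-2,0,0,0,0],[-14,-12,-2,0,0,0,0]]]'
python3 - <<'E'
from h import *
b=np.load('pics/t1.png.npz'); s=manip.sense();print(s['ee_pos'],s['tcp_rot'],s['wrist_force'])
# bar angle in top: central line of dark pixels by PCA, projected on z=.214 ; also expected bar outline
p=bar(b,(275,300,176,212));d=cv2.fitLine(p.astype(np.float32),cv2.DIST_L2,0,.01,.01).ravel()
A=onz(b,*(d[2:]-10*d[:2]),.205);B=onz(b,*(d[2:]+10*d[:2]),.205);v=B-A;print('bar angle',np.degrees(np.arctan2(v[1],v[0]))%180)
E
```

```text
time: 1.77
ee_pos: [0.5633, -0.0477, 0.2709]
tcp_rot: [-0.0, 0.208, 0.978, -0.0]
wrist_force: [-0.6, 0.3, -0.4]
grip_width: 0.0851
gripper_force: 0.0
[ 0.56332051 -0.0476573   0.27091894] [-3.21638845e-05  2.07783740e-01  9.78174775e-01 -1.61243267e-04] [-0.55929674  0.25495874 -0.44860535]
bar angle 165.3150744840978
```

```bash
python3 -m inch '[[[0,0,0,0,0,-5,0],[0,0,0,0,0,-4.7,0],[-3.7,-6.3,0,0,0,0,0],[0,0,10,0,0,0,0],[0,0,16,0,0,0,0],[0,0,16,0,0,0,0],[0,0,16,0,0,0,0],[0,0,16,0,0,0,0],[0,0,12,0,0,0,0],[0,0,6,0,0,0,0],[0,0,0,0,0,0,0],[0,0,0,0,0,0,0]]]'
python3 - <<'E'
from h import *
a=cap('side','s2.png');b=cap('top','t2.png')
r=lambda i:cv2.resize(i[:,:,::-1],(400,500),interpolation=cv2.INTER_CUBIC)
cv2.imwrite('pics/crop2.png',np.hstack([r(a['img'][120:245,200:300]),r(b['img'][135:260,230:330])]))
E
```

```text
time: 2.77
ee_pos: [0.5642, -0.0513, 0.1792]
tcp_rot: [-0.0, 0.124, 0.992, 0.0]
wrist_force: [0.5, 0.6, -0.2]
grip_width: 0.0853
gripper_force: 0.0
```

View pics/crop2.png

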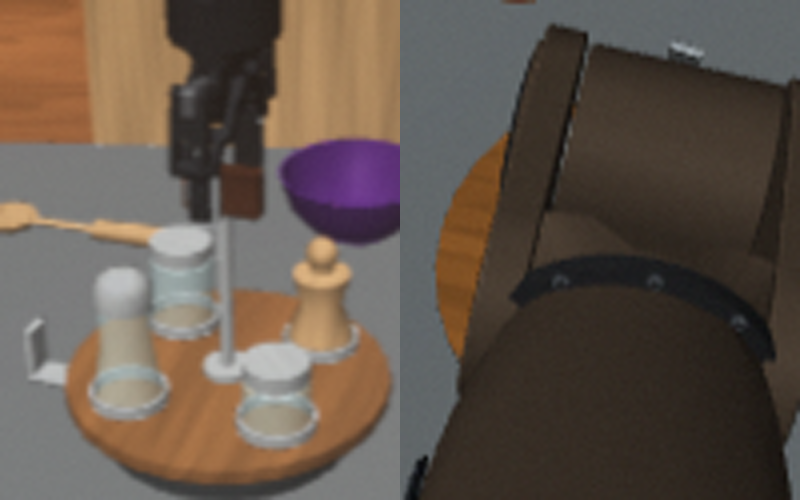

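The side crop shows the bar at crop (240,190) between the open fingers, with everything upright. The top view is blocked by the arm. I'll make a small correction, then close.

```bash
python3 -m inch '[[[-2,-2.8,0,0,0,0,0],[0,0,0,0,0,0,0],[0,0,0,0,0,0,60],[0,0,0,0,0,0,110],[0,0,0,0,0,0,150],[0,0,0,0,0,0,180],[0,0,0,0,0,0,200],[0,0,0,0,0,0,220],[0,0,0,0,0,0,255],[0,0,0,0,0,0,255],[0,0,0,0,0,0,255],[0,0,0,0,0,0,255]]]'; python3 - <<'E'
from h import *
s=manip.sense();print(s['ee_pos'],s['tcp_rot'],s['torque'],s['gripper_force'])
E
```

```text
time: 3.87
ee_pos: [0.5658, -0.0529, 0.1795]
tcp_rot: [0.0, 0.123, 0.992, 0.001]
wrist_force: [3.8, 14.1, 2.1]
grip_width: 0.0136
gripper_force: 59.7
[ 0.56584756 -0.05288884  0.17952814] [3.82914792e-04 1.23328007e-01 9.92365214e-01 1.15715350e-03] [ 1.58582898 -0.3203455  -0.02192525] 59.73155736923218
```

```bash
python3 -m inch '[[[0,1.2,0,0,0,0,255],[0,0,0,0,0,0,255],[0,0,0,0,0,0.3,255],[0,0,0,0,0,0.7,255],[0,0,0,0,0,1.2,255],[0,0,0,0,0,1.6,255],[0,0,0,0,0,1.6,255],[0,0,0,0,0,1.6,255],[0,0,0,0,0,1.6,255],[0,0,0,0,0,1.6,255],[0,0,0,0,0,1.6,255],[0,0,0,0,0,1.6,255],[0,0,0,0,0,1.6,255],[0,0,0,0,0,1.6,255],[0,0,0,0,0,1.6,255],[0,0,0,0,0,1.6,255],[0,0,0,0,0,1.2,255],[0,0,0,0,0,0.7,255],[0,0,0,0,0,0.3,255],[0,0,0,0,0,0,255]]]'; python3 - <<'E'
from h import *
s=manip.sense();q=s['tcp_rot'];print(s['ee_pos'],q,s['torque'],s['joints'],'yaw',2*np.degrees(np.arctan2(q[2],q[1])))
a=cap('side','s3.png')
cv2.imwrite('pics/crop3.png',cv2.resize(a['img'][120:245,200:325,::-1],(560,560),interpolation=cv2.INTER_CUBIC))
E
```

```text
time: 5.53
ee_pos: [0.5661, -0.0525, 0.1795]
tcp_rot: [0.0, 0.311, 0.95, 0.001]
wrist_force: [1.8, 10.1, 2.4]
grip_width: 0.0133
gripper_force: 60.1
[ 0.56607171 -0.0524628   0.17954197] [2.25073671e-04 3.10758073e-01 9.50488645e-01 8.40151465e-04] [ 1.2278553  -0.12467531 -0.03804591] [-0.20932896  0.46944953  1.75879246  0.00205117  0.91272521 -1.14939803] yaw 143.79014299423855
```

View pics/crop3.png

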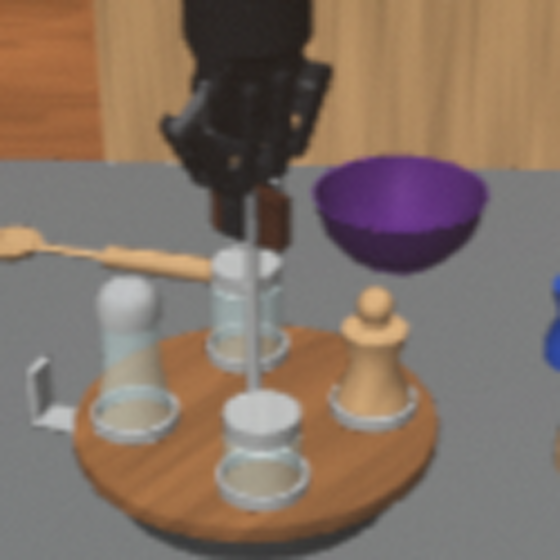

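The side crop shows the carousel turning with the handle and all jars upright. The salt ring, at crop (135,413), is nearing the tongue at (55,415). I'll turn the remaining 26.5°.

```bash
python3 -m inch '[[[1.2,1.6,0,0,0,0,255],[0,0,0,0,0,0.3,255],[0,0,0,0,0,0.7,255],[0,0,0,0,0,1.2,255],[0,0,0,0,0,1.7,255],[0,0,0,0,0,1.7,255],[0,0,0,0,0,1.7,255],[0,0,0,0,0,1.7,255],[0,0,0,0,0,1.7,255],[0,0,0,0,0,1.7,255],[0,0,0,0,0,1.7,255],[0,0,0,0,0,1.7,255],[0,0,0,0,0,1.7,255],[0,0,0,0,0,1.7,255],[0,0,0,0,0,1.7,255],[0,0,0,0,0,1.7,255],[0,0,0,0,0,1.7,255],[0,0,0,0,0,1.2,255],[0,0,0,0,0,0.7,255],[0,0,0,0,0,0.3,255]]]'; python3 - <<'E'
from h import *
s=manip.sense();q=s['tcp_rot'];print(s['ee_pos'],q,s['torque'],'yaw',2*np.degrees(np.arctan2(q[2],q[1])))
a=cap('side','s4.png');b=cap('top','t4.png')
cv2.imwrite('pics/crop4.png',cv2.resize(a['img'][165:245,190:310,::-1],(780,520),interpolation=cv2.INTER_CUBIC))
E
```

```text
time: 7.25
ee_pos: [0.5665, -0.052, 0.1795]
tcp_rot: [0.001, 0.521, 0.854, 0.0]
wrist_force: [4.5, -2.4, 0.7]
grip_width: 0.013
gripper_force: 60.2
[ 0.56650895 -0.05196765  0.17954821] [1.01546634e-03 5.20775011e-01 8.53693334e-01 2.18348730e-04] [-0.44701835 -0.38744253  0.01998245] yaw 117.23145812704199
```

View pics/crop4.png

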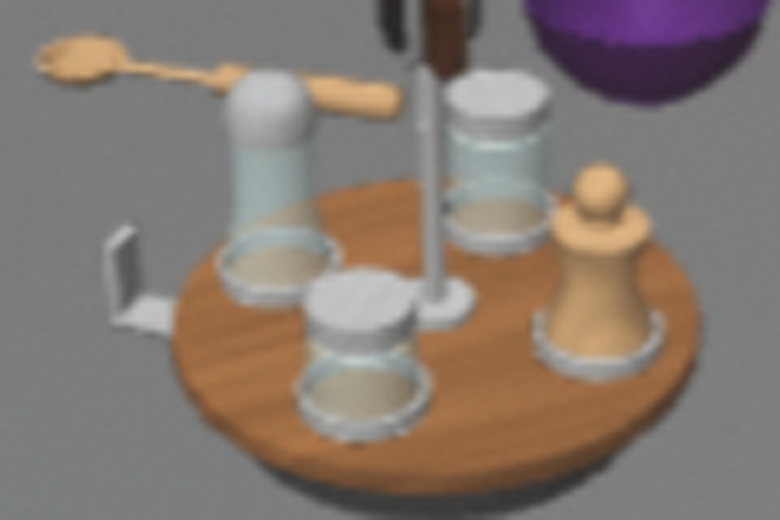

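View pics/t4.png

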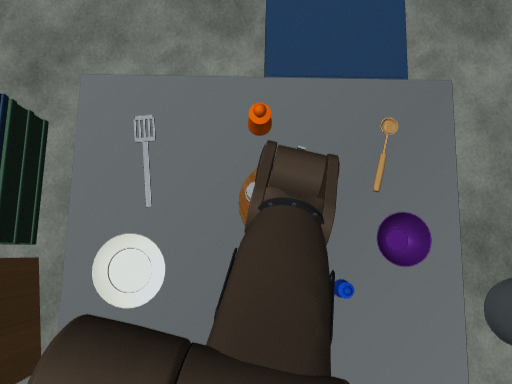

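The side crop shows all jars upright. Crop positions are: salt ring (279,264), short (365,392), tall (499,214), mill (599,337), tab top (121,232). The top view is hidden by the arm, so I'll compute the angles from the side view.

```bash
python3 - <<'E'
from h import *
c=np.load('pics/s4.png.npz');b=np.load('pics/t1.png.npz')
g=lambda x,y,z:onz(c,190+x/6.5-.4,165+y/6.5-.4,z)
s,sh,t,m=[g(*p,.053) for p in[(279,264),(365,392),(499,214),(599,337)]]
an=lambda v:np.degrees(np.arctan2(v[1],v[0]))
C=(s+sh+t+m)/4;print('C',C)
for v,o in((s,0),(sh,-90),(t,90),(m,180)):print(an(v-C)+o,np.hypot(*(v-C)[:2]))
print('s-m',an(s-m),'sh-t',an(sh-t)-90)
T=g(121,232,.052);print('tab side',T,an(T-C),np.hypot(*(T-C)[:2]))
Cb=np.mean([onz(b,u,v,.053) for u,v in[(268.7,178.6),(308.5,189),(258.1,217.3),(298.5,228.1)]],0)
T=onz(b,301.5,147.2,.052);print('tab top',T,Cb,an(T-Cb),np.hypot(*(T-Cb)[:2]))
# tongue edge direction in top image, z~.012: left edge subpixel columns
g=b['img'].astype(float).mean(2);L=[];R=[]
for r in range(153,160):
    w=np.clip((g[r,288:312]-88)/(133-88),0,1);w[g[r,288:312]<100]*=1
    cen=(w*np.arange(288,312)).sum()/w.sum();L.append((cen,r))
A,B=onz(b,*L[0],.01),onz(b,*L[-1],.01);print('tongue mid',A,B,an(A-Cb),an(B-Cb),an(A-B))
E
```

```text
C [ 0.56694642 -0.05450138  0.053     ]
-18.40948617974481 0.07901840933885278
-17.640818532683312 0.07755256870105294
-17.599574805407556 0.07898210002200526
340.55573853257897 0.07910733698346499
s-m -18.92716480285876 sh-t -17.62000834270546
tab side [ 0.72163581 -0.10487021  0.052     ] -18.035906894217106 0.1626832158824178
tab top [ 0.71989195 -0.1028223   0.052     ] [ 0.56437826 -0.05491823  0.053     ] -17.12080193687628 0.16272464088304173
tongue mid [ 0.71440293 -0.09896411  0.01      ] [ 0.69680948 -0.0940669   0.01      ] -16.36175982928824 -16.4684764343458 -15.554761070760112
```

Both views put the salt within about 0.3–1° past the tongue. I'll trim back 0.4°, settle and hand in.

```bash
python3 -m inch '[[[0,0,0,0,0,-0.4,255],[0,0,0,0,0,0,255],[0,0,0,0,0,0,255],[0,0,0,0,0,0,255],[0,0,0,0,0,0,255],[0,0,0,0,0,0,255],[0,0,0,0,0,0,255],[0,0,0,0,0,0,255]]]'; python3 - <<'E'
from h import *
s=manip.sense();q=s['tcp_rot'];print(2*np.degrees(np.arctan2(q[2],q[1])),s['gripper_force'],s['wrist_force'],abs(s['dq']).max())
print(manip.hand_in())
E
```

```text
time: 8.02
ee_pos: [0.5665, -0.052, 0.1796]
tcp_rot: [0.001, 0.517, 0.856, 0.0]
wrist_force: [4.8, -2.3, 1.5]
grip_width: 0.0135
gripper_force: 60.2
117.67577574150833 60.156041979789734 [ 4.83047089 -2.34867529  1.45917565] 0.0020528899208340375
the job is handed in; nothing more can be done
None
```

The salt shaker stands in line with the front tongue (within about 1° by my measurements), everything was upright in the last picture, and the job is handed in with the gripper still holding the handle at 60 N.

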